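# Bed a row of blanks on the stop bar with a straightedge

## Task

Take the straightedge by its grip and with its long face push the four loose aluminium blanks, all together as one row, squarely up against the stop bar, then keep a steady push of about 12 N on the whole row for a second so that every blank beds flush; where the bar is locked has to be felt, and it must never be pushed with more than 15 N. Draw the straightedge back and stand it on the bench on the robot's side, well clear (5 cm or more) of the row. Do not touch the blanks with the gripper, and leave the tape measure, marker pen and bottle where they are.

Things in the scene. Friction and masses are not known exactly. Their poses are not given: they have to be found in the camera images.
- stop: fixed stop: straight rigid steel bar 260 mm long (y), 20 thick, 28 high, on rods from two grey bases (45 high, to 66 mm behind the origin). Origin: on the bench, mid length, in the bar's front face when the bar is fully in; +x is the push direction, away from the blanks. The bar is locked parallel to y, 0 to 40 mm in front (-x) of the origin: setting varies, not measured, feel for it.
- straightedge: loose straightedge, 0.26 kg, standing on the bench: aluminium bar 210 mm long (its y), 20 mm thick (its x), 25 mm high, with an orange plastic grip on top of its middle, 22 mm thick (x), 80 mm long (y), from 25 to 72 mm above the underside. Origin: centre of the underside; z up. Both long faces are equal pushing faces, 10 mm from the origin.
- blank_0: loose aluminium blank 1 of 4 (counted from the -y end of the stop bar), 44 mm (its x) by 34 mm (its y), 14 mm thick, about 0.04 to 0.09 kg, with two dark hole marks on top, flat before the stop; sliding all four takes 1 to 3 N. Origin: centre of its underside. Its 34 mm end at +x, 22 mm from the origin, is to lie against the stop bar.
- blank_1: loose aluminium blank 2 of 4 (counted from the -y end of the stop bar), 44 mm (its x) by 34 mm (its y), 14 mm thick, about 0.04 to 0.09 kg, with two dark hole marks on top, flat before the stop; sliding all four takes 1 to 3 N. Origin: centre of its underside. Its 34 mm end at +x, 22 mm from the origin, is to lie against the stop bar.
- blank_2: loose aluminium blank 3 of 4 (counted from the -y end of the stop bar), 44 mm (its x) by 34 mm (its y), 14 mm thick, about 0.04 to 0.09 kg, with two dark hole marks on top, flat before the stop; sliding all four takes 1 to 3 N. Origin: centre of its underside. Its 34 mm end at +x, 22 mm from the origin, is to lie against the stop bar.
- blank_3: loose aluminium blank 4 of 4 (counted from the -y end of the stop bar), 44 mm (its x) by 34 mm (its y), 14 mm thick, about 0.04 to 0.09 kg, with two dark hole marks on top, flat before the stop; sliding all four takes 1 to 3 N. Origin: centre of its underside. Its 34 mm end at +x, 22 mm from the origin, is to lie against the stop bar.
- tape_measure: yellow tape measure, bystander, 43x73x62 mm, origin: centre of underside
- marker_red: red marker pen lying flat, bystander, 14x135x16 mm (long in its y), origin: centre of underside
- white_bottle: small white plastic bottle, bystander, 48 mm across, 118 mm high, origin: centre of underside

How it is judged:
By the outcome, as a careful person would: the job done as asked, in the order asked, and still so for the second after the job is handed in, with the robot touching nothing.
It also fails if it takes over 59 s, if anything falls off the work surface, if the arm or the gripper's body presses on something with over 40 N, if the wrist force passes 120 N, or if a joint passes its speed limit or range.

## Robot

A 7-joint arm with a two-finger parallel gripper is mounted at the origin on a cart in front of the work surface, level with it; the furniture and walls round the work are solid. World frame = base frame: x ahead of the robot, y to its left, z up, the work surface at z = 0. Lengths are in m, angles in rad, forces in N, time in s.
With the tool pointing down it reaches from about 0.4 to 0.85 m from the base axis. Payload 10.4 kg.
Tool frame: the origin (TCP) lies at the very end of the fingers, on their centre line; the grasp point (between the pads) lies 19 mm behind it (manip.grip_depth is the distance from the TCP to the grasp point, in m); z points along the fingers, y is the direction in which the jaws open and shut (so a half turn about z gives the same grasp; the last joint's range is limited). The gripper opens to 85 mm and grips with 20 to 120 N. Pads are 22 mm wide; open, the fingers measure 114 mm over their backs; the gripper's body (76 mm by 85 mm) begins 54 mm behind the grasp point. The pads swing forward as they close: fully open they stand 13 mm farther back than shut.
Start: joints at [-1.326, 0.332, -0.065, 1.46, 0.022, 1.35, -0.088], TCP at [0.165, 0.603, 0.231] pointing down, gripper open.
Joint ranges: [-2.6, 2.6], [-0.5, 2.12], [-1.47, 1.34], [0.16, 2.42], [-1.27, 4.41], [0.06, 2.06], [-2.6, 2.6]. Speed limits (rad/s): [2.22, 2.22, 2.79, 2.79, 3.14, 3.14, 3.14].

## Interface

Orientations are given as a unit quaternion [x, y, z, w].
In Python, from workcell import manip gives the robot as it stands.
- The arm moves only by the tool step_arm, never from a script. Its argument "motion" is a list of rows, each a list of 6 numbers: the shift along the tool's x, y, z in mm, then the turn, a rotation vector about the tool's x, y, z in degrees. A call has 1 to 20 rows; each row shifts and turns the pose as measured when the row begins, along the tool's axes as they then stand; what a row does not reach is not made up. A row lasts 1/8 s, in which the tool goes at most 62.5 mm and 10.7 degrees, less where a joint would pass 70% of its speed; a pose out of reach is approached as far as the arm can. A call with a gripper value outside its range is refused whole. "jaw" is the finger opening in mm, from 0 to 85.4, set as the call begins (left out, the last holds). The fingers move at their own pace and stop on an object; "force" is the grip in N (left out, the last holds). Time passes only in rows, so rows that do not move let the fingers close. It gives the time, the measured TCP pose, the force and the opening at its end, in the units of the state.
- manip.get_obs(): the state, without advancing time (a new reading comes with each control period).
- manip.camera(name): name is "side" or "top" or "wrist"; returns the picture (480x640x3 uint8, blue, green, red); there is no depth.
- manip.camera_info(name): a dict with "camera_matrix" (3x3 intrinsics, pixels), "R" (3x3) and "t" (3): a world point X has camera coordinates R X + t. Camera axes: x right, y down, z forward; pixel columns grow to the right and rows downward; lengths in m; the calibration is good to about 2 mm. A picture is of the moment at which its call begins: read the wrist's pose just before it. camera_info takes no time and is no camera call; for the wrist camera it gives the pose at the moment of the call.
- manip.hand_in(): hands the job in, once; it reports no verdict.
The state is a dict: "clock": time; "joint_pos": joint angles; "joint_velocities": joint speeds; "tau": joint torques, N m; "position": TCP position; "ee_rot": TCP orientation; "ft_force": force on the tool from outside, world axes, zero at the start; "torque": the same for the moment, N m; "grip_width": opening from 0.0 (shut) to 1.0 (fully open).
Only numpy, scipy, OpenCV 4.12 (cv2) and the standard library are available. Lean on these libraries where they do the work, as an engineer would, in place of code of your own. Each camera call takes 0.05 s, during which the arm holds its last target.

## Working session

There is one attempt and no reset: what is moved stays moved. The work goes in short steps, Python scripts to look and compute and a tool call to move; the robot and the scene stay as the last step left them, time stands still between calls to the robot, and variables do not carry over. Pictures are saved under pics/ and viewed, and the job is handed in when it is done.

Besides the shell and the picture viewer there is one more tool, called after ">>>" by a JSON object that holds its "fn" and its "kwargs", one argument or row to a line. step_arm: Moves the arm, as the interface text tells. Its arguments: {"type":"object","properties":{"motion":{"type":"array"},"jaw":{"type":"number"},"force":{"type":"number"}},"required":["motion"]}

```bash
mkdir -p pics; ls; python3 - <<'E'
from workcell import manip
import cv2
o=manip.get_obs(); print(o)
for n in ("side","top","wrist"):
    i=manip.camera_info(n); print(n,i)
    cv2.imwrite(f"pics/{n}0.png",manip.camera(n))
E
```

```text
pics
{'clock': 0.0, 'joint_pos': array([-1.32562817,  0.33287694, -0.06473133,  1.46096759,  0.02159599,
        1.34987081, -0.08851302]), 'joint_velocities': array([ 2.83700330e-04,  1.61591969e-04,  1.75450483e-05,  1.84504936e-03,
        3.66913987e-04, -8.74661725e-04, -3.45055281e-04]), 'tau': array([-2.41664375e-04, -6.25425982e+01,  4.91106219e-02, -3.91618860e+01,
        1.61394873e-02,  9.49028326e-03,  4.81498489e-05]), 'position': array([0.16524792, 0.60236603, 0.23050029]), 'ee_rot': array([ 1.33465961e-01,  9.91053141e-01, -7.10194684e-04, -6.94613160e-05]), 'ft_force': array([-0.11305677,  0.95160212,  0.56751399]), 'torque': array([-0.01848152, -0.0096687 , -0.01917831]), 'grip_width': 0.9980351610001127}
side {'camera_matrix': array([[457.4603714 ,   0.        , 318.92165857],
       [  0.        , 457.4603714 , 239.57104033],
       [  0.        ,   0.        ,   1.        ]]), 'R': array([[ 0.95335706, -0.30124234,  0.01906214],
       [-0.09075378, -0.34629776, -0.93372459],
       [ 0.28787856,  0.88844297, -0.3574843 ]]), 't': array([-0.54448007,  0.08937292,  0.82050983])}
top {'camera_matrix': array([[613.70492922,   0.        , 320.52024193],
       [  0.        , 613.70492922, 248.70284452],
       [  0.        ,   0.        ,   1.        ]]), 'R': array([[ 0.01486271, -0.99988124,  0.00407557],
       [-0.99687939, -0.01513388, -0.07747544],
       [ 0.07752792, -0.00291136, -0.99698593]]), 't': array([0.01856706, 0.58006992, 1.30711779])}
wrist {'camera_matrix': array([[413.574244  ,   0.        , 313.87391914],
       [  0.        , 413.574244  , 239.03832778],
       [  0.        ,   0.        ,   1.        ]]), 'R': array([[ 0.26556761,  0.96409163, -0.00108418],
       [ 0.93056578, -0.25603831,  0.2617092 ],
       [ 0.25203406, -0.07051038, -0.96514617]]), 't': array([-0.62393147, -0.03308815,  0.37837751])}
```

View pics/side0.png

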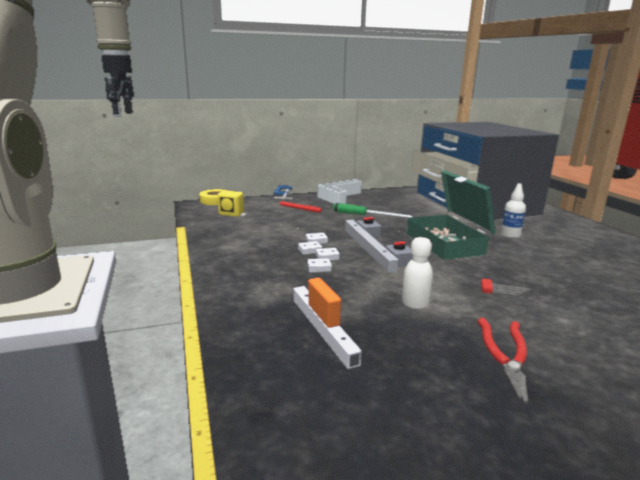

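View pics/top0.png

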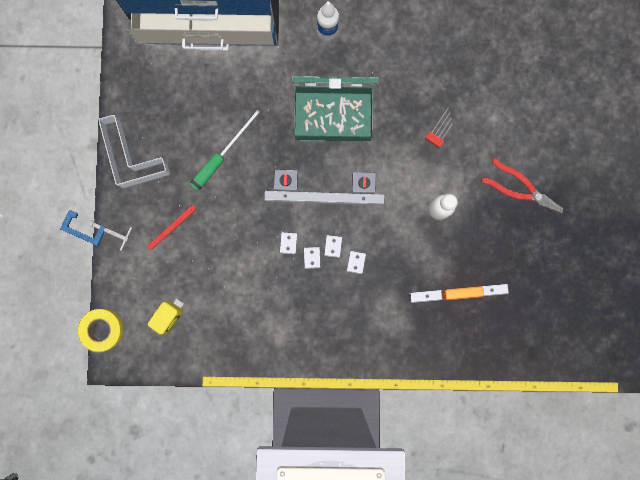

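View pics/wrist0.png

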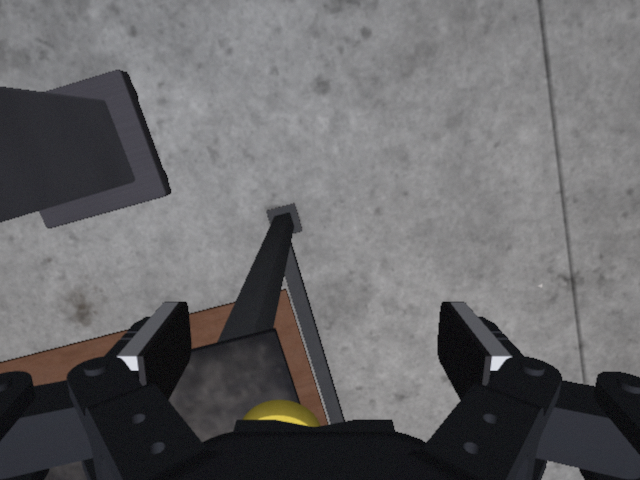

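The top view shows the stop bar at (265–384, 197), four blanks at about (289,242), (312,258), (333,246), (356,262), and the straightedge at (411–508, 294) with its orange grip. The bottle is at (443,206). Next I'll measure them.

```bash
cat > h.py <<'E'
from workcell import manip
import cv2, numpy as np
def cast(n,uv,z,info=None):
    i=info or manip.camera_info(n); K,R,t=i["camera_matrix"],i["R"],i["t"]
    uv=np.atleast_2d(np.array(uv,float)); d=np.c_[uv,np.ones(len(uv))]@np.linalg.inv(K).T@R
    c=-R.T@t; s=(z-c[2])/d[:,2]; return c+s[:,None]*d
def proj(n,P):
    i=manip.camera_info(n); p=(i["R"]@np.atleast_2d(P).T).T+i["t"]; q=p@i["camera_matrix"].T; return q[:,:2]/q[:,2:]
def rects(m,amin=60):
    out=[]
    for c in cv2.findContours(m,cv2.RETR_EXTERNAL,cv2.CHAIN_APPROX_NONE)[0]:
        if cv2.contourArea(c)>amin: out.append(cv2.minAreaRect(c))
    return out
E
python3 - <<'E'
from h import *
im=cv2.imread("pics/top0.png"); hsv=cv2.cvtColor(im,cv2.COLOR_BGR2HSV)
al=cv2.inRange(hsv,(0,0,135),(180,60,255)); al=cv2.morphologyEx(al,cv2.MORPH_CLOSE,np.ones((5,5)))
org=cv2.inRange(hsv,(5,150,120),(18,255,255))
for nm,m,z in(("al",al,.014),("org",org,.072),("albar",al,.028),("edge",cv2.bitwise_or(al,org),.025)):
    m[:150]=0; m[330:]=0; m[:,:255]=0; m[:,530:]=0
    print(nm)
    for r in rects(m):
        b=cv2.boxPoints(r); w=cast("top",b,z); c=w.mean(0)
        e=[(np.linalg.norm(w[i+1]-w[i])*1000,np.degrees(np.arctan2(*(w[i+1]-w[i])[[1,0]]))) for i in(0,1)]
        print(np.round(r[0],1),"c",np.round(c,4),"edges",[(round(a),round(b,1)) for a,b in e])
big=cv2.resize(im[150:320,250:520],None,fx=2.9,fy=2.9,interpolation=cv2.INTER_CUBIC); cv2.imwrite("pics/crop0.png",big)
E
```

```text
al
[425.8 296. ] c [ 0.481  -0.2025  0.014 ] edges [(67, np.float64(-84.0)), (22, np.float64(-174.8))]
[495.1 289.6] c [ 0.4971 -0.3532  0.014 ] edges [(55, np.float64(-84.0)), (22, np.float64(-175.3))]
[334.4 253.1] c [ 0.5714 -0.0031  0.014 ] edges [(77, np.float64(-4.5)), (135, np.float64(-94.6))]
[287.9 241.3] c [0.5956 0.0987 0.014 ] edges [(72, np.float64(-16.1)), (52, np.float64(-106.6))]
[362.8 181.4] c [ 0.7305 -0.0634  0.014 ] edges [(129, np.float64(-4.9)), (425, np.float64(-95.4))]
org
[462.3 292.8] c [ 0.4886 -0.2683  0.072 ] edges [(85, np.float64(-84.0)), (22, np.float64(-175.1))]
albar
[425.8 296. ] c [ 0.481  -0.2001  0.028 ] edges [(66, np.float64(-84.0)), (21, np.float64(-174.8))]
[495.1 289.6] c [ 0.4969 -0.3491  0.028 ] edges [(55, np.float64(-84.0)), (22, np.float64(-175.3))]
[334.4 253.1] c [ 0.5704 -0.0028  0.028 ] edges [(76, np.float64(-4.5)), (133, np.float64(-94.6))]
[287.9 241.3] c [0.5943 0.098  0.028 ] edges [(72, np.float64(-16.1)), (52, np.float64(-106.6))]
[362.8 181.4] c [ 0.7278 -0.0624  0.028 ] edges [(128, np.float64(-4.9)), (421, np.float64(-95.4))]
edge
[459.1 293.1] c [ 0.4883 -0.2725  0.025 ] edges [(211, np.float64(-84.0)), (23, np.float64(-175.3))]
[334.4 253.1] c [ 0.5706 -0.0028  0.025 ] edges [(77, np.float64(-4.5)), (134, np.float64(-94.6))]
[287.9 241.3] c [0.5946 0.0981 0.025 ] edges [(72, np.float64(-16.1)), (52, np.float64(-106.6))]
[362.8 181.4] c [ 0.7284 -0.0626  0.025 ] edges [(128, np.float64(-4.9)), (422, np.float64(-95.4))]
```

View pics/crop0.png

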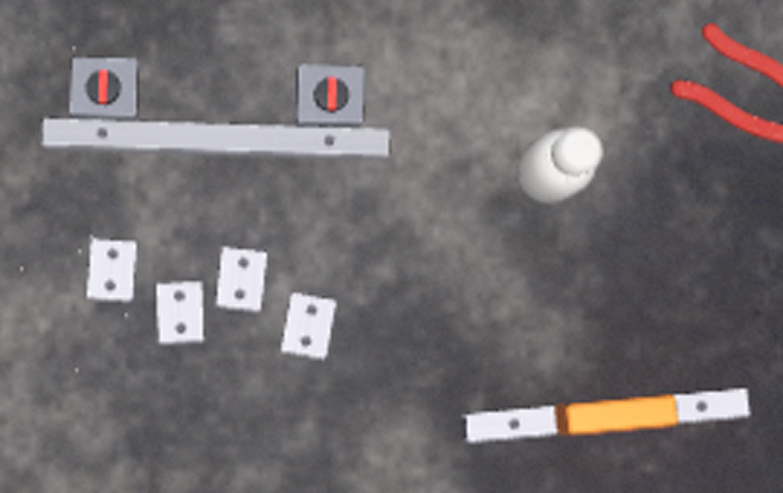

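Straightedge measures 211 × 23 mm, as it should: centre (0.488, -0.272), long axis yaw +6°. The blanks and bar merged in the mask, so I'll tighten it.

```bash
python3 - <<'E'
from h import *
im=cv2.imread("pics/top0.png"); g=cv2.GaussianBlur(im,(3,3),0); hsv=cv2.cvtColor(g,cv2.COLOR_BGR2HSV)
def show(nm,m,z):
    print(nm)
    for r in rects(m,80):
        b=cv2.boxPoints(r); w=cast("top",b,z); c=w.mean(0)
        e=[(round(np.linalg.norm(w[i+1]-w[i])*1000),round(float(np.degrees(np.arctan2(*(w[i+1]-w[i])[[1,0]]))),1)) for i in(0,1)]
        print(np.round(r[0],1),"c",np.round(c,4),e, "x",np.round(w[:,0],3))
m=cv2.inRange(hsv,(0,0,165),(180,60,255)); m[:225]=0;m[280:]=0;m[:,:270]=0;m[:,385:]=0
show("blank",m,.014)
for th in(140,150):
    m=cv2.inRange(hsv,(0,0,th),(180,60,255)); m[:188]=0;m[208:]=0;m[:,:255]=0;m[:,395:]=0
    show("bar",m,.028)
m=cv2.inRange(hsv,(0,0,140),(180,60,255)); m[:160]=0;m[225:]=0;m[:,:410]=0;m[:,465:]=0
show("bottle",m,.06)
E
```

```text
blank
[355.9 262. ] c [ 0.5526 -0.0502  0.014 ] [(45, -10.6), (35, -100.5)] x [0.533 0.578 0.572 0.527]
[311.5 257. ] c [0.562  0.0466 0.014 ] [(33, -89.1), (44, -179.1)] x [0.584 0.584 0.54  0.54 ]
[332.7 245.8] c [0.5872 0.0007 0.014 ] [(45, -5.5), (34, -95.5)] x [0.566 0.611 0.608 0.563]
[288.  242.7] c [0.5924 0.0983 0.014 ] [(45, -3.2), (35, -93.5)] x [0.571 0.616 0.614 0.569]
bar
[324.1 194.3] c [0.698  0.0212 0.028 ] [(35, -0.6), (261, -91.0)] x [0.683 0.718 0.713 0.678]
bar
[324.4 197.1] c [0.6919 0.0204 0.028 ] [(23, -0.0), (259, -90.4)] x [0.681 0.704 0.702 0.679]
bottle
[443.5 203.5] c [ 0.6769 -0.2318  0.06  ] [(62, 0.1), (57, -89.1)] x [0.645 0.707 0.708 0.646]
```

```bash
cat >> h.py <<'E'
def yaw(q):
    from scipy.spatial.transform import Rotation as R
    M=R.from_quat(q).as_matrix(); return np.degrees(np.arctan2(M[1,1],M[0,1])),M
def st():
    o=manip.get_obs(); y,M=yaw(o["ee_rot"]); print("t",round(o["clock"],2),"p",np.round(o["position"],4),"yaw",round(y,2),"zaxis",np.round(M[:,2],3),"F",np.round(o["ft_force"],2),"T",np.round(o["torque"],2),"g",round(o["grip_width"],3)); return o
def plan(poly,n,y1,polar=True):
    """rows to target p=[x,y,z] yaw y1 in n rows"""
    o=manip.get_obs(); p=o["position"]; y0,_=yaw(o["ee_rot"]); q=np.array(poly)
    for k in range(n):
        s=[k/n,(k+1)/n]; P=[]
        for a in s:
            if polar:
                b=lambda v:np.arctan2(v[1],v[0]); r=lambda v:np.hypot(v[0],v[1])
                B=b(p)+(b(q)-b(p))*a; Rr=r(p)+(r(q)-r(p))*a
                P.append(np.array([Rr*np.cos(B),Rr*np.sin(B),p[2]+(q[2]-p[2])*a]))
            else: P.append(p+(q-p)*a)
        d=P[1]-P[0]; f=np.radians(y0+(y1-y0)*s[0])
        t=np.array([-np.sin(f)*d[0]+np.cos(f)*d[1],np.cos(f)*d[0]+np.sin(f)*d[1],-d[2]])*1000
        print([round(v,1) for v in t],"turn z",round(-(y1-y0)/n,2))
E
python3 - <<'E'
from h import *
im=cv2.imread("pics/top0.png"); g=cv2.cvtColor(im,cv2.COLOR_BGR2GRAY).astype(float)
print(g[184:212,[275,300,340,375]].astype(int).T)
pts=[]
for c in range(268,382):
    col=g[195:210,c]; d=np.diff(col); k=np.argmin(d); 
    lo,hi=col[-3:].mean(),col[1:4].mean(); th=120
    j=[i for i in range(1,14) if col[i]>=th>col[i+1]]
    if j: j=j[-1]; pts.append((c,195+j+(col[j]-th)/(col[j]-col[j+1])))
pts=np.array(pts); 
for z in(0,.028):
    w=cast("top",pts,z); k=np.polyfit(w[:,1],w[:,0],1); 
    r=w[:,0]-np.polyval(k,w[:,1]); ok=abs(r)<.0015; k=np.polyfit(w[ok,1],w[ok,0],1)
    print(z,"slope deg",np.degrees(np.arctan(k[0])),"x at y=.02",np.polyval(k,.02),r.std())
st(); plan([.488,-.272,.13],18,6)
E
```

```text
[[166 167 167 168 168 126  97 207 207 203 202 204 202 201 202 203 135 114
  102  98  94  99 100 103 104 106 101  97]
 [102 104 100 104 108 112 114  96 192 205 205 205 205 204 203 203 213 157
  120 127 127 121 125 128 123 119 117 116]
 [119 112 109 104 106 107 103 101 104 172 200 206 205 205 204 204 204 203
  141 118 107  97 100 103 103 103 105 103]
 [123 120 101  92  91 106 110 113 136 138 181 202 203 203 203 201 199 200
  202 156 124 123 126 128 123 122 126 127]]
0 slope deg 1.0015650713399447 x at y=.02 0.6839464142273947 0.0032276243521467333
0.028 slope deg 1.0115486597925623 x at y=.02 0.6796577163573129 0.0031605838754931483
t 0.15 p [0.1653 0.6025 0.2307] yaw 74.66 zaxis [-0.    -0.001 -1.   ] F [-1.01 -0.23  0.37] T [-0.   -0.01  0.01] g 1.0
[np.float64(-62.4), np.float64(-6.8), np.float64(5.6)] turn z 3.81
[np.float64(-61.8), np.float64(-8.9), np.float64(5.6)] turn z 3.81
[np.float64(-61.1), np.float64(-11.0), np.float64(5.6)] turn z 3.81
[np.float64(-60.3), np.float64(-13.0), np.float64(5.6)] turn z 3.81
[np.float64(-59.4), np.float64(-15.0), np.float64(5.6)] turn z 3.81
[n
[... 181 characters left out ...]
64(5.6)] turn z 3.81
[np.float64(-55.5), np.float64(-22.4), np.float64(5.6)] turn z 3.81
[np.float64(-54.3), np.float64(-24.2), np.float64(5.6)] turn z 3.81
[np.float64(-53.1), np.float64(-25.9), np.float64(5.6)] turn z 3.81
[np.float64(-51.9), np.float64(-27.5), np.float64(5.6)] turn z 3.81
[np.float64(-50.6), np.float64(-29.1), np.float64(5.6)] turn z 3.81
[np.float64(-49.2), np.float64(-30.6), np.float64(5.6)] turn z 3.81
[np.float64(-47.8), np.float64(-32.1), np.float64(5.6)] turn z 3.81
[np.float64(-46.4), np.float64(-33.5), np.float64(5.6)] turn z 3.81
[np.float64(-44.9), np.float64(-34.9), np.float64(5.6)] turn z 3.81
[np.float64(-43.4), np.float64(-36.2), np.float64(5.6)] turn z 3.81
```

>>> {"fn": "step_arm", "kwargs": {
  "motion": [
    [-60,-7,5,0,0,3.8],
    [-60,-9,5,0,0,3.8],
    [-60,-11,5,0,0,3.8],
    [-60,-13,5,0,0,3.8],
    [-59,-15,5,0,0,3.8],
    [-58,-17,5,0,0,3.8],
    [-57,-19,5,0,0,3.8],
    [-56,-20,5,0,0,3.8],
    [-55,-22,5,0,0,3.8],
    [-54,-24,5,0,0,3.8],
    [-53,-26,5,0,0,3.8],
    [-52,-27,5,0,0,3.8],
    [-50,-29,5,0,0,3.8],
    [-49,-30,5,0,0,3.8],
    [-48,-32,5,0,0,3.8],
    [-46,-33,5,0,0,3.8]
  ],
  "jaw": 60,
  "force": 100
}}

```text
clock: 2.15
position: [0.5324, -0.1864, 0.145]
ee_rot: [0.626, 0.78, -0.002, -0.001]
ft_force: [1.3, 0.1, -0.4]
grip_width: 0.701
```

```bash
python3 - <<'E'
from h import *
st(); plan([.488,-.272,.13],6,6)
E
```

```text
t 2.15 p [ 0.5324 -0.1864  0.145 ] yaw 12.49 zaxis [-0.004 -0.003 -1.   ] F [ 1.32  0.14 -0.38] T [-0.01 -0.03  0.04] g 0.701
[np.float64(-13.1), np.float64(-9.5), np.float64(2.5)] turn z 1.08
[np.float64(-13.0), np.float64(-9.6), np.float64(2.5)] turn z 1.08
[np.float64(-12.9), np.float64(-9.7), np.float64(2.5)] turn z 1.08
[np.float64(-12.8), np.float64(-9.8), np.float64(2.5)] turn z 1.08
[np.float64(-12.6), np.float64(-9.9), np.float64(2.5)] turn z 1.08
[np.float64(-12.5), np.float64(-10.0), np.float64(2.5)] turn z 1.08
```

>>> {"fn": "step_arm", "kwargs": {
  "motion": [
    [-26,-19,0,0,0,2.2],
    [-26,-19,0,0,0,2.2],
    [-25,-20,0,0,0,2.1],
    [0,0,0,0,0,0],
    [0,0,0,0,0,0]
  ]
}}

```text
clock: 2.78
position: [0.4839, -0.2796, 0.1446]
ee_rot: [0.674, 0.739, -0.003, -0.001]
ft_force: [0.1, 0.6, -0.2]
grip_width: 0.701
```

```bash
python3 - <<'E'
from h import *
st(); i=manip.camera_info("wrist"); im=manip.camera("wrist"); cv2.imwrite("pics/wrist1.png",im)
hsv=cv2.cvtColor(im,cv2.COLOR_BGR2HSV); m=cv2.inRange(hsv,(5,150,80),(20,255,255))
for r in rects(m,300):
    print(np.round(r[0]),r[1:],np.round(cast("wrist",cv2.boxPoints(r),.072,i),4))
E
```

```text
t 2.77 p [ 0.4839 -0.2796  0.1446] yaw 5.26 zaxis [-0.006 -0.004 -1.   ] F [ 0.06  0.61 -0.16] T [ 0.07 -0.07  0.01] g 0.701
[328. 232.] ((145.0, 41.0), 90.0) [[ 0.4754 -0.2304  0.072 ]
 [ 0.4963 -0.2285  0.072 ]
 [ 0.5053 -0.3084  0.072 ]
 [ 0.4824 -0.3105  0.072 ]]
```

View pics/wrist1.png

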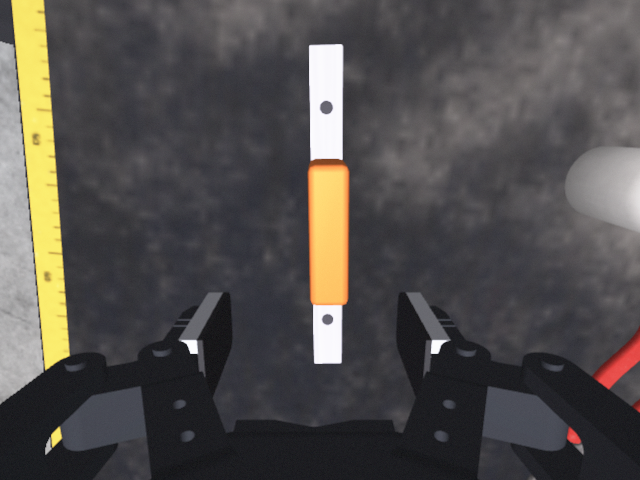

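Wrist view: orange grip centred at (328,232), measuring 80 × 22 mm, centre (0.490, -0.270), yaw about 5.8°. This agrees with the top view. Now I'll align and descend.

>>> {"fn": "step_arm", "kwargs": {
  "motion": [
    [9,6,10,-0.4,0.2,-0.5],
    [0,0,25,0,0,0],
    [0,0,25,0,0,0],
    [0,0,20,0,0,0],
    [0,0,15,0,0,0],
    [0,0,10,0,0,0],
    [0,0,0,0,0,0]
  ]
}}

```text
clock: 3.7
position: [0.4932, -0.261, 0.0329]
ee_rot: [0.666, 0.746, 0.002, -0.001]
ft_force: [0.6, -0.1, 0.4]
grip_width: 0.701
```

```bash
python3 - <<'E'
from h import *
st()
E
```

```text
t 3.7 p [ 0.4932 -0.261   0.0329] yaw 6.51 zaxis [ 0.001  0.004 -1.   ] F [ 0.57 -0.13  0.41] T [-0.   -0.04 -0.03] g 0.701
```

>>> {"fn": "step_arm", "kwargs": {
  "motion": [
    [-8,-4,2,0,0,0.5],
    [0,0,0,0,0,0],
    [0,0,0,0,0,0]
  ]
}}

```text
clock: 4.08
position: [0.4908, -0.2708, 0.0322]
ee_rot: [0.67, 0.743, 0.003, 0.0]
ft_force: [-0.2, -0.5, -0.5]
grip_width: 0.705
```

>>> {"fn": "step_arm", "kwargs": {
  "motion": [
    [0,0,0,0,0,0],
    [0,0,0,0,0,0],
    [0,0,0,0,0,0],
    [0,0,0,0,0,0],
    [0,0,0,0,0,0],
    [0,0,0,0,0,0]
  ],
  "jaw": 0,
  "force": 90
}}

```text
clock: 4.82
position: [0.4912, -0.2708, 0.0329]
ee_rot: [0.669, 0.743, 0.003, 0.001]
ft_force: [-1.0, 0.9, 1.0]
grip_width: 0.245
```

```bash
python3 - <<'E'
from h import *
st()
E
```

```text
t 4.83 p [ 0.4912 -0.2708  0.0329] yaw 5.95 zaxis [ 0.005  0.003 -1.   ] F [-1.04  0.95  1.02] T [-0.07  0.05 -0.02] g 0.245
```

>>> {"fn": "step_arm", "kwargs": {
  "motion": [
    [0,0,-10,0,0,0],
    [0,0,-15,0,0,0],
    [0,0,-10,0,0,0],
    [0,0,0,0,0,0]
  ]
}}

```text
clock: 5.32
position: [0.4908, -0.2707, 0.0704]
ee_rot: [0.669, 0.743, 0.003, 0.001]
ft_force: [-0.7, -0.7, -2.3]
grip_width: 0.246
```

```bash
python3 - <<'E'
from h import *
st(); plan([.490,.022,.068],9,-1,False)
E
```

```text
t 5.33 p [ 0.4908 -0.2707  0.0704] yaw 5.95 zaxis [ 0.005  0.003 -1.   ] F [-0.74 -0.75 -2.28] T [-0.07 -0.03 -0.02] g 0.246
[np.float64(32.4), np.float64(3.3), np.float64(0.3)] turn z 0.77
[np.float64(32.4), np.float64(2.8), np.float64(0.3)] turn z 0.77
[np.float64(32.4), np.float64(2.4), np.float64(0.3)] turn z 0.77
[np.float64(32.5), np.float64(2.0), np.float64(0.3)] turn z 0.77
[np.float64(32.5), np.float64(1.5), np.float64(0.3)] turn z 0.77
[np.float64(32.5), np.float64(1.1), np.float64(0.3)] turn z 0.77
[np.float64(32.5), np.float64(0.7), np.float64(0.3)] turn z 0.77
[np.float64(32.5), np.float64(0.2), np.float64(0.3)] turn z 0.77
[np.float64(32.5), np.float64(-0.2), np.float64(0.3)] turn z 0.77
```

Lift is fine: Fz is about -2.3 N and the straightedge weighs 2.5 N.

>>> {"fn": "step_arm", "kwargs": {
  "motion": [
    [32,3,0,0,0,0.8],
    [32,3,0,0,0,0.8],
    [32,2,0,0,0,0.8],
    [32,2,0,0,0,0.8],
    [32,1,0,0,0,0.8],
    [32,1,0,0,0,0.8],
    [32,1,0,0,0,0.8],
    [32,0,0,0,0,0.8],
    [18,0,0,0,0,0],
    [0,0,0,0,0,0],
    [0,0,0,0,0,0]
  ]
}}

```text
clock: 6.7
position: [0.4888, 0.0113, 0.0702]
ee_rot: [0.712, 0.703, 0.002, 0.0]
ft_force: [0.1, -0.3, -2.0]
grip_width: 0.245
```

```bash
python3 - <<'E'
from h import *
st(); plan([.490,.022,.068],1,-1,False)
cv2.imwrite("pics/top2.png",manip.camera("top")); cv2.imwrite("pics/side2.png",manip.camera("side"))
E
```

```text
t 6.7 p [0.4888 0.0113 0.0702] yaw -0.74 zaxis [ 0.004  0.003 -1.   ] F [ 0.15 -0.25 -2.01] T [-0.06 -0.02 -0.03] g 0.245
[np.float64(10.7), np.float64(1.0), np.float64(2.2)] turn z 0.26
```

View pics/top2.png

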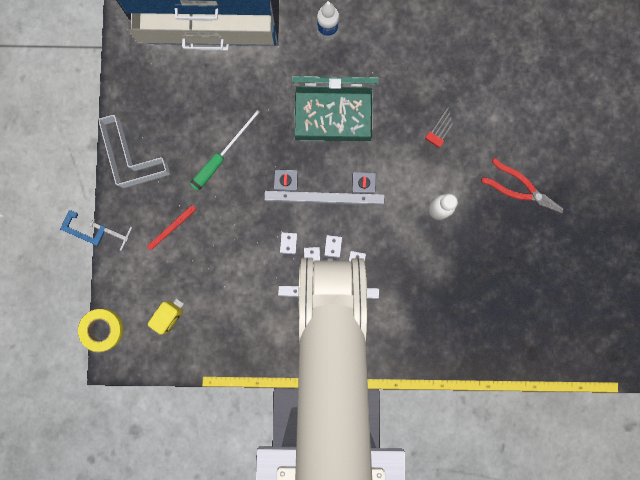

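View pics/side2.png

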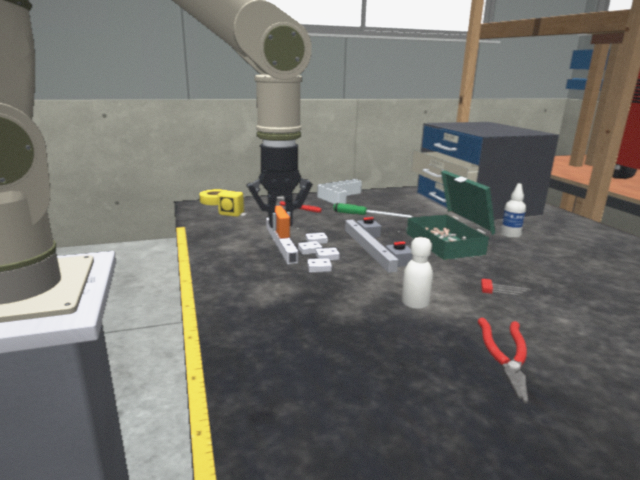

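The straightedge (visible ends near (279,291) and (379,293)) is level behind the row. I'll compare its yaw with the bar's using the same camera.

```bash
cat >> h.py <<'E'
def edgeline(g,cols,r0,r1,z,th=150,last=True,polar=-1):
    pts=[]
    for c in cols:
        col=g[r0:r1,c]
        j=[i for i in range(len(col)-1) if (col[i]-th)*(col[i+1]-th)<0 and (col[i+1]-col[i])*polar>0]
        if j: j=j[-1] if last else j[0]; pts.append((c,r0+j+(col[j]-th)/(col[j]-col[j+1])))
    w=cast("top",pts,z); k=np.polyfit(w[:,1],w[:,0],1)
    for _ in range(3):
        ok=abs(w[:,0]-np.polyval(k,w[:,1]))<.0012; k=np.polyfit(w[ok,1],w[ok,0],1)
    return np.degrees(np.arctan(k[0])),np.polyval(k,.02),ok.sum()
E
python3 - <<'E'
from h import *
g=cv2.cvtColor(cv2.imread("pics/top2.png"),cv2.COLOR_BGR2GRAY).astype(float)
cb=range(268,382); ce=list(range(282,297))+list(range(369,377))
print("bar front",edgeline(g,cb,193,210,.028),"bar back",edgeline(g,cb,186,199,.028,last=False,polar=1))
print("SE front",edgeline(g,ce,280,294,.0623,last=False,polar=1),"SE back",edgeline(g,ce,286,304,.0623))
r=g[289:294].mean(0); print(r[272:284].astype(int)); r=g[291:295].mean(0); print(r[372:386].astype(int))
print(cast("top",[[279,292],[379,293]],.0623))
E
```

```text
bar front (np.float64(0.9611788076066147), np.float64(0.6821731801986117), np.int64(104)) bar back (np.float64(0.8683355930902699), np.float64(0.7023809353323305), np.int64(102))
SE front (np.float64(0.6026384760662657), np.float64(0.49778676503199915), np.int64(23)) SE back (np.float64(0.6360447481453889), np.float64(0.47615380806021645), np.int64(22))
[116 115 116 115 113 113 177 229 230 229 229 229]
[229 229 230 229 229 229 235 109 101 102 101 101  99 102]
[[ 0.48458547  0.11278705  0.0623    ]
 [ 0.48561279 -0.09622336  0.0623    ]]
```

>>> {"fn": "step_arm", "kwargs": {
  "motion": [
    [7,0,8,0,0,0.3],
    [6,0,10,0,0,0],
    [0,0,8,0,0,0],
    [0,0,4,0,0,0],
    [0,0,0,0,0,0],
    [0,0,0,0,0,0]
  ]
}}

```text
clock: 7.55
position: [0.4888, 0.0236, 0.0375]
ee_rot: [0.715, 0.7, 0.002, 0.0]
ft_force: [0.4, 0.2, -3.7]
grip_width: 0.248
```

```bash
python3 - <<'E'
from h import *
st()
E
```

```text
t 7.55 p [0.4888 0.0236 0.0375] yaw -1.22 zaxis [ 0.003  0.002 -1.   ] F [ 0.35  0.21 -3.73] T [-0.    0.01  0.03] g 0.248
```

>>> {"fn": "step_arm", "kwargs": {
  "motion": [
    [1,5,2.5,0,0,-0.2],
    [0,5,0,0,0,0],
    [0,5,0,0,0,0],
    [0,5,0,0,0,0],
    [0,0,0,0,0,0],
    [0,0,0,0,0,0]
  ]
}}

```text
clock: 8.3
position: [0.5111, 0.0242, 0.0355]
ee_rot: [0.713, 0.701, 0.002, 0.001]
ft_force: [0.2, -0.2, -3.1]
grip_width: 0.246
```

```bash
python3 - <<'E'
from h import *
st();im=manip.camera("side"); cv2.imwrite("pics/side3.png",cv2.resize(im[190:290,230:430],None,fx=4,fy=4,interpolation=cv2.INTER_CUBIC))
E
```

```text
t 8.3 p [0.5111 0.0242 0.0355] yaw -1.01 zaxis [ 0.004  0.002 -1.   ] F [ 0.19 -0.22 -3.13] T [0.01 0.03 0.03] g 0.246
```

View pics/side3.png

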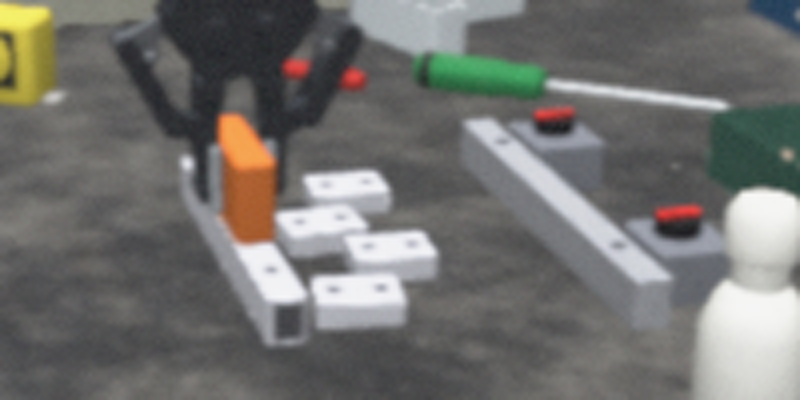

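The straightedge is low and just behind the nearest blanks, square to the bar. Now I'll push.

>>> {"fn": "step_arm", "kwargs": {
  "motion": [
    [0,5,1,0,0,0],
    [0,5,0,0,0,0],
    [0,5,0,0,0,0],
    [0,5,0,0,0,0],
    [0,5,0,0,0,0],
    [0,5,0,0,0,0],
    [0,5,0,0,0,0],
    [0,5,0,0,0,0],
    [0,5,0,0,0,0]
  ]
}}

```text
clock: 9.48
position: [0.5583, 0.0235, 0.0343]
ee_rot: [0.713, 0.701, 0.002, 0.0]
ft_force: [-1.3, -0.0, -0.9]
grip_width: 0.248
```

```bash
python3 - <<'E'
from h import *
st()
E
```

```text
t 9.47 p [0.5583 0.0235 0.0343] yaw -1.0 zaxis [ 0.003  0.002 -1.   ] F [-1.26 -0.03 -0.95] T [-0.06  0.42 -0.01] g 0.248
```

>>> {"fn": "step_arm", "kwargs": {
  "motion": [
    [0,5,0,0,0,0],
    [0,5,0,0,0,0],
    [0,5,0,0,0,0],
    [0,5,0,0,0,0],
    [0,5,0,0,0,0],
    [0,5,0,0,0,0],
    [0,5,0,0,0,0]
  ]
}}

```text
clock: 10.35
position: [0.5949, 0.023, 0.0342]
ee_rot: [0.713, 0.701, 0.001, -0.001]
ft_force: [-2.9, 0.4, -0.1]
grip_width: 0.247
```

```bash
python3 - <<'E'
from h import *
st()
im=manip.camera("side"); cv2.imwrite("pics/side4.png",cv2.resize(im[190:290,230:430],None,fx=4,fy=4,interpolation=cv2.INTER_CUBIC))
E
```

```text
t 10.35 p [0.5949 0.023  0.0342] yaw -0.98 zaxis [ 0.001  0.003 -1.   ] F [-2.91  0.43 -0.09] T [0.02 0.79 0.05] g 0.247
```

View pics/side4.png

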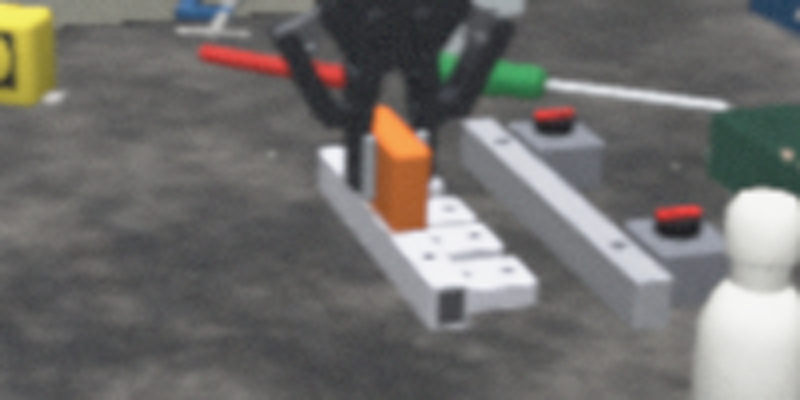

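All four blanks now lie in one row against the face. The predicted contact is near TCP x ≈ 0.629, so I'll approach and then slow down.

>>> {"fn": "step_arm", "kwargs": {
  "motion": [
    [0,4,0,0,0,0],
    [0,4,0,0,0,0],
    [0,4,0,0,0,0],
    [0,3,0,0,0,0],
    [0,2,0,0,0,0],
    [0,2,0,0,0,0]
  ]
}}

```text
clock: 11.15
position: [0.6157, 0.0226, 0.0341]
ee_rot: [0.713, 0.701, 0.001, -0.0]
ft_force: [-3.0, -0.0, -0.1]
grip_width: 0.243
```

>>> {"fn": "step_arm", "kwargs": {
  "motion": [
    [0,1,0,0,0,0],
    [0,1,0,0,0,0]
  ]
}}

```text
clock: 11.4
position: [0.6178, 0.0226, 0.0341]
ee_rot: [0.713, 0.701, 0.001, -0.001]
ft_force: [-3.0, -0.7, -0.7]
grip_width: 0.248
```

>>> {"fn": "step_arm", "kwargs": {
  "motion": [
    [0,1,0,0,0,0],
    [0,1,0,0,0,0]
  ]
}}

```text
clock: 11.65
position: [0.6199, 0.0226, 0.0341]
ee_rot: [0.713, 0.701, 0.001, -0.001]
ft_force: [-2.8, 1.2, -0.2]
grip_width: 0.247
```

>>> {"fn": "step_arm", "kwargs": {
  "motion": [
    [0,1,0,0,0,0],
    [0,1,0,0,0,0]
  ]
}}

```text
clock: 11.9
position: [0.622, 0.0225, 0.0341]
ee_rot: [0.713, 0.701, 0.001, -0.001]
ft_force: [-3.6, -0.5, -1.1]
grip_width: 0.246
```

>>> {"fn": "step_arm", "kwargs": {
  "motion": [
    [0,1,0,0,0,0]
  ]
}}

```text
clock: 12.02
position: [0.6231, 0.0225, 0.0341]
ee_rot: [0.713, 0.701, 0.001, -0.001]
ft_force: [-2.8, 0.0, -1.3]
grip_width: 0.248
```

>>> {"fn": "step_arm", "kwargs": {
  "motion": [
    [0,1,0,0,0,0]
  ]
}}

```text
clock: 12.15
position: [0.6241, 0.0225, 0.0341]
ee_rot: [0.713, 0.701, 0.001, -0.001]
ft_force: [-2.5, 0.0, -2.0]
grip_width: 0.245
```

>>> {"fn": "step_arm", "kwargs": {
  "motion": [
    [0,0.8,0,0,0,0]
  ]
}}

```text
clock: 12.28
position: [0.625, 0.0225, 0.0341]
ee_rot: [0.713, 0.701, 0.001, -0.001]
ft_force: [-2.8, 0.9, -1.3]
grip_width: 0.244
```

>>> {"fn": "step_arm", "kwargs": {
  "motion": [
    [0,0.8,0,0,0,0]
  ]
}}

```text
clock: 12.4
position: [0.6258, 0.0224, 0.0341]
ee_rot: [0.713, 0.701, 0.001, -0.001]
ft_force: [-3.2, -0.2, -1.0]
grip_width: 0.246
```

>>> {"fn": "step_arm", "kwargs": {
  "motion": [
    [0,0.6,0,0,0,0]
  ]
}}

```text
clock: 12.52
position: [0.6265, 0.0224, 0.0341]
ee_rot: [0.713, 0.701, 0.001, -0.001]
ft_force: [-2.9, 1.1, -1.4]
grip_width: 0.246
```

>>> {"fn": "step_arm", "kwargs": {
  "motion": [
    [0,0.6,0,0,0,0]
  ]
}}

```text
clock: 12.65
position: [0.6271, 0.0225, 0.0341]
ee_rot: [0.713, 0.701, 0.001, -0.001]
ft_force: [-2.1, -0.5, -0.5]
grip_width: 0.245
```

>>> {"fn": "step_arm", "kwargs": {
  "motion": [
    [0,0.6,0,0,0,0]
  ]
}}

```text
clock: 12.78
position: [0.6277, 0.0224, 0.0341]
ee_rot: [0.713, 0.701, 0.001, -0.001]
ft_force: [-2.0, 0.3, -0.2]
grip_width: 0.252
```

>>> {"fn": "step_arm", "kwargs": {
  "motion": [
    [0,0.6,0,0,0,0]
  ]
}}

```text
clock: 12.9
position: [0.6284, 0.0224, 0.0341]
ee_rot: [0.713, 0.701, 0.001, -0.001]
ft_force: [-3.3, 0.1, -1.1]
grip_width: 0.248
```

>>> {"fn": "step_arm", "kwargs": {
  "motion": [
    [0,0.6,0,0,0,0]
  ]
}}

```text
clock: 13.02
position: [0.629, 0.0224, 0.0341]
ee_rot: [0.713, 0.701, 0.001, -0.001]
ft_force: [-2.6, 0.6, -0.8]
grip_width: 0.245
```

>>> {"fn": "step_arm", "kwargs": {
  "motion": [
    [0,0.6,0,0,0,0]
  ]
}}

```text
clock: 13.15
position: [0.6297, 0.0224, 0.0341]
ee_rot: [0.713, 0.701, 0.001, -0.001]
ft_force: [-3.0, 0.3, -0.7]
grip_width: 0.244
```

>>> {"fn": "step_arm", "kwargs": {
  "motion": [
    [0,0.6,0,0,0,0]
  ]
}}

```text
clock: 13.28
position: [0.6303, 0.0224, 0.0341]
ee_rot: [0.713, 0.701, 0.001, -0.001]
ft_force: [-3.8, 0.0, -0.3]
grip_width: 0.246
```

>>> {"fn": "step_arm", "kwargs": {
  "motion": [
    [0,0.6,0,0,0,0]
  ]
}}

```text
clock: 13.4
position: [0.6305, 0.0225, 0.0341]
ee_rot: [0.713, 0.701, 0.001, -0.001]
ft_force: [-7.7, 0.6, 2.4]
grip_width: 0.246
```

```bash
python3 - <<'E'
from h import *
st()
im=manip.camera("side"); cv2.imwrite("pics/side5.png",cv2.resize(im[190:290,270:430],None,fx=5,fy=5,interpolation=cv2.INTER_CUBIC))
E
```

```text
t 13.4 p [0.6305 0.0225 0.0341] yaw -0.98 zaxis [-0.     0.003 -1.   ] F [-7.74  0.63  2.36] T [ 0.04  1.67 -0.15] g 0.246
```

View pics/side5.png

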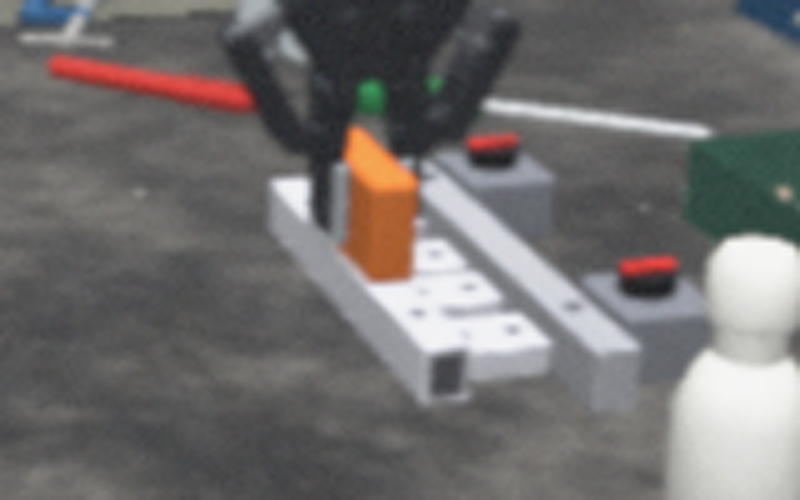

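Contact is felt at TCP x ≈ 0.6303, where the force rises from 3 N to 7.7 N. Force builds about 4 N per few tenths of a mm, so I'll ramp gently.

>>> {"fn": "step_arm", "kwargs": {
  "motion": [
    [0,0.4,0,0,0,0]
  ]
}}

```text
clock: 13.58
position: [0.6305, 0.0225, 0.0339]
ee_rot: [0.713, 0.701, 0.0, -0.001]
ft_force: [-4.8, 0.7, -0.1]
grip_width: 0.246
```

>>> {"fn": "step_arm", "kwargs": {
  "motion": [
    [0,0.4,0,0,0,0]
  ]
}}

```text
clock: 13.7
position: [0.6305, 0.0224, 0.0338]
ee_rot: [0.713, 0.701, 0.0, -0.002]
ft_force: [-5.5, 0.7, 1.3]
grip_width: 0.244
```

>>> {"fn": "step_arm", "kwargs": {
  "motion": [
    [0,0.6,-0.1,0,0,0]
  ]
}}

```text
clock: 13.82
position: [0.6306, 0.0224, 0.0339]
ee_rot: [0.713, 0.701, -0.0, -0.002]
ft_force: [-6.9, -0.4, 2.3]
grip_width: 0.252
```

>>> {"fn": "step_arm", "kwargs": {
  "motion": [
    [0,0.7,-0.1,0,0,0]
  ]
}}

```text
clock: 13.95
position: [0.6306, 0.0225, 0.0338]
ee_rot: [0.713, 0.701, -0.001, -0.003]
ft_force: [-8.1, 0.6, 2.8]
grip_width: 0.242
```

>>> {"fn": "step_arm", "kwargs": {
  "motion": [
    [0,0.8,-0.1,0,0,0]
  ]
}}

```text
clock: 14.08
position: [0.6306, 0.0224, 0.0338]
ee_rot: [0.713, 0.701, -0.001, -0.004]
ft_force: [-6.9, 0.1, 2.8]
grip_width: 0.247
```

```bash
python3 - <<'E'
from h import *
st()
E
```

```text
t 14.07 p [0.6306 0.0224 0.0338] yaw -1.01 zaxis [-0.007  0.003 -1.   ] F [-6.91  0.1   2.83] T [ 0.1   1.75 -0.14] g 0.247
```

>>> {"fn": "step_arm", "kwargs": {
  "motion": [
    [0,0.8,-0.1,-0.2,0,0]
  ]
}}

```text
clock: 14.2
position: [0.6306, 0.0224, 0.0337]
ee_rot: [0.713, 0.701, -0.001, -0.003]
ft_force: [-8.3, 0.7, 2.5]
grip_width: 0.248
```

>>> {"fn": "step_arm", "kwargs": {
  "motion": [
    [0,0.8,-0.1,-0.3,0,0]
  ]
}}

```text
clock: 14.32
position: [0.6305, 0.0224, 0.0336]
ee_rot: [0.713, 0.701, 0.0, -0.002]
ft_force: [-7.6, 0.5, 3.5]
grip_width: 0.245
```

```bash
python3 - <<'E'
from h import *
st()
E
```

```text
t 14.32 p [0.6305 0.0224 0.0336] yaw -1.02 zaxis [-0.002  0.003 -1.   ] F [-7.56  0.51  3.47] T [ 0.08  1.82 -0.05] g 0.245
```

>>> {"fn": "step_arm", "kwargs": {
  "motion": [
    [0,0.9,-0.4,-0.2,0,0]
  ]
}}

```text
clock: 14.45
position: [0.6305, 0.0224, 0.0337]
ee_rot: [0.713, 0.701, 0.001, -0.001]
ft_force: [-6.3, -0.0, -1.7]
grip_width: 0.244
```

>>> {"fn": "step_arm", "kwargs": {
  "motion": [
    [0,1.0,-0.4,-0.2,0,0]
  ]
}}

```text
clock: 14.58
position: [0.6304, 0.0224, 0.0336]
ee_rot: [0.713, 0.701, 0.001, -0.001]
ft_force: [-7.7, 0.7, 1.4]
grip_width: 0.246
```

>>> {"fn": "step_arm", "kwargs": {
  "motion": [
    [0,1.1,-0.3,-0.2,0,0]
  ]
}}

```text
clock: 14.7
position: [0.6304, 0.0224, 0.0336]
ee_rot: [0.713, 0.701, 0.002, -0.001]
ft_force: [-8.4, 0.2, 3.6]
grip_width: 0.247
```

```bash
python3 - <<'E'
from h import *
st()
E
```

```text
t 14.7 p [0.6304 0.0224 0.0336] yaw -1.03 zaxis [ 0.001  0.003 -1.   ] F [-8.42  0.22  3.64] T [ 0.05  2.09 -0.  ] g 0.247
```

>>> {"fn": "step_arm", "kwargs": {
  "motion": [
    [0,1.2,-0.3,-0.1,0,0]
  ]
}}

```text
clock: 14.82
position: [0.6305, 0.0224, 0.0336]
ee_rot: [0.713, 0.701, 0.001, -0.001]
ft_force: [-9.0, -0.0, 3.3]
grip_width: 0.247
```

>>> {"fn": "step_arm", "kwargs": {
  "motion": [
    [0,1.3,-0.4,-0.1,0,0]
  ]
}}

```text
clock: 14.95
position: [0.6305, 0.0224, 0.0336]
ee_rot: [0.713, 0.701, 0.001, -0.001]
ft_force: [-8.4, -0.4, 2.1]
grip_width: 0.247
```

>>> {"fn": "step_arm", "kwargs": {
  "motion": [
    [0,1.4,-0.4,-0.1,0,0]
  ]
}}

```text
clock: 15.08
position: [0.6305, 0.0224, 0.0337]
ee_rot: [0.713, 0.701, 0.001, -0.002]
ft_force: [-8.9, 0.5, 2.7]
grip_width: 0.244
```

```bash
python3 - <<'E'
from h import *
st()
E
```

```text
t 15.07 p [0.6305 0.0224 0.0337] yaw -1.03 zaxis [-0.002  0.004 -1.   ] F [-8.91  0.54  2.69] T [ 0.09  2.31 -0.01] g 0.244
```

>>> {"fn": "step_arm", "kwargs": {
  "motion": [
    [0,1.6,-0.4,-0.2,0,0]
  ]
}}

```text
clock: 15.2
position: [0.6306, 0.0224, 0.0337]
ee_rot: [0.713, 0.701, 0.001, -0.002]
ft_force: [-11.3, 1.2, 4.7]
grip_width: 0.244
```

>>> {"fn": "step_arm", "kwargs": {
  "motion": [
    [0,1.7,-0.4,-0.2,0,0]
  ]
}}

```text
clock: 15.32
position: [0.6306, 0.0224, 0.0336]
ee_rot: [0.713, 0.701, 0.001, -0.002]
ft_force: [-11.6, -0.2, 4.5]
grip_width: 0.246
```

>>> {"fn": "step_arm", "kwargs": {
  "motion": [
    [0,1.8,-0.4,-0.2,0,0]
  ]
}}

```text
clock: 15.45
position: [0.6306, 0.0224, 0.0336]
ee_rot: [0.713, 0.701, 0.0, -0.003]
ft_force: [-11.8, 0.6, 4.9]
grip_width: 0.248
```

```bash
python3 - <<'E'
from h import *
st()
E
```

```text
t 15.45 p [0.6306 0.0224 0.0336] yaw -1.03 zaxis [-0.003  0.004 -1.   ] F [-11.75   0.56   4.89] T [ 0.03  2.74 -0.01] g 0.248
```

>>> {"fn": "step_arm", "kwargs": {
  "motion": [
    [0,1.8,-0.5,-0.2,0,0],
    [0,1.8,-0.5,-0.2,0,0]
  ]
}}

```text
clock: 15.7
position: [0.6306, 0.0224, 0.0337]
ee_rot: [0.713, 0.701, 0.0, -0.003]
ft_force: [-10.4, 0.3, 2.7]
grip_width: 0.249
```

>>> {"fn": "step_arm", "kwargs": {
  "motion": [
    [0,1.8,-0.5,-0.2,0,0],
    [0,1.8,-0.5,-0.2,0,0]
  ]
}}

```text
clock: 15.95
position: [0.6306, 0.0224, 0.0337]
ee_rot: [0.713, 0.701, -0.0, -0.004]
ft_force: [-11.2, 0.4, 4.5]
grip_width: 0.248
```

```bash
python3 - <<'E'
from h import *
st()
E
```

```text
t 15.95 p [0.6306 0.0224 0.0337] yaw -1.03 zaxis [-0.005  0.005 -1.   ] F [-11.23   0.44   4.47] T [-0.03  2.58  0.01] g 0.248
```

>>> {"fn": "step_arm", "kwargs": {
  "motion": [
    [0,1.9,-0.5,-0.25,0,0],
    [0,1.9,-0.5,-0.25,0,0]
  ]
}}

```text
clock: 16.2
position: [0.6306, 0.0224, 0.0336]
ee_rot: [0.713, 0.701, -0.0, -0.004]
ft_force: [-11.5, -0.1, 2.7]
grip_width: 0.247
```

>>> {"fn": "step_arm", "kwargs": {
  "motion": [
    [0,1.9,-0.5,-0.25,0,0],
    [0,1.9,-0.5,-0.25,0,0]
  ]
}}

```text
clock: 16.45
position: [0.6306, 0.0224, 0.0336]
ee_rot: [0.713, 0.701, 0.0, -0.004]
ft_force: [-11.5, -0.0, 4.5]
grip_width: 0.247
```

>>> {"fn": "step_arm", "kwargs": {
  "motion": [
    [0,1.9,-0.5,-0.25,0,0],
    [0,1.9,-0.5,-0.25,0,0]
  ]
}}

```text
clock: 16.7
position: [0.6306, 0.0224, 0.0336]
ee_rot: [0.713, 0.701, 0.0, -0.004]
ft_force: [-11.6, 0.9, 3.9]
grip_width: 0.244
```

>>> {"fn": "step_arm", "kwargs": {
  "motion": [
    [0,1.9,-0.5,-0.25,0,0],
    [0,1.9,-0.5,-0.25,0,0]
  ]
}}

```text
clock: 16.95
position: [0.6306, 0.0224, 0.0336]
ee_rot: [0.713, 0.701, 0.0, -0.004]
ft_force: [-11.6, 0.1, 4.8]
grip_width: 0.247
```

```bash
python3 - <<'E'
from h import *
st()
E
```

```text
t 16.95 p [0.6306 0.0224 0.0336] yaw -1.04 zaxis [-0.005  0.006 -1.   ] F [-11.6    0.13   4.85] T [ 0.06  2.77 -0.03] g 0.247
```

Steady about 11.5 N for a second. Blank and bench friction take a little of that, so I'll hold slightly firmer for another second and a bit, still below 15 N.

>>> {"fn": "step_arm", "kwargs": {
  "motion": [
    [0,2.1,-0.6,-0.25,0,0],
    [0,2.1,-0.6,-0.25,0,0]
  ]
}}

```text
clock: 17.2
position: [0.6307, 0.0224, 0.0336]
ee_rot: [0.713, 0.701, 0.0, -0.004]
ft_force: [-12.8, -0.2, 3.7]
grip_width: 0.245
```

>>> {"fn": "step_arm", "kwargs": {
  "motion": [
    [0,2.1,-0.6,-0.25,0,0],
    [0,2.1,-0.6,-0.25,0,0]
  ]
}}

```text
clock: 17.45
position: [0.6307, 0.0224, 0.0336]
ee_rot: [0.713, 0.701, 0.0, -0.004]
ft_force: [-12.7, 0.8, 4.7]
grip_width: 0.246
```

>>> {"fn": "step_arm", "kwargs": {
  "motion": [
    [0,2.1,-0.6,-0.25,0,0],
    [0,2.1,-0.6,-0.25,0,0]
  ]
}}

```text
clock: 17.7
position: [0.6307, 0.0224, 0.0336]
ee_rot: [0.713, 0.701, -0.0, -0.005]
ft_force: [-12.0, 0.9, 4.7]
grip_width: 0.246
```

>>> {"fn": "step_arm", "kwargs": {
  "motion": [
    [0,2.1,-0.6,-0.25,0,0],
    [0,2.1,-0.6,-0.25,0,0]
  ]
}}

```text
clock: 17.95
position: [0.6307, 0.0224, 0.0336]
ee_rot: [0.713, 0.701, -0.0, -0.005]
ft_force: [-11.3, 0.8, 5.0]
grip_width: 0.246
```

>>> {"fn": "step_arm", "kwargs": {
  "motion": [
    [0,2.1,-0.6,-0.25,0,0],
    [0,2.1,-0.6,-0.25,0,0]
  ]
}}

```text
clock: 18.2
position: [0.6307, 0.0225, 0.0336]
ee_rot: [0.713, 0.701, -0.001, -0.005]
ft_force: [-11.9, 1.3, 5.1]
grip_width: 0.244
```

```bash
python3 - <<'E'
from h import *
st()
im=manip.camera("side"); cv2.imwrite("pics/side6.png",cv2.resize(im[190:290,270:430],None,fx=5,fy=5,interpolation=cv2.INTER_CUBIC))
st()
E
```

```text
t 18.2 p [0.6307 0.0225 0.0336] yaw -1.03 zaxis [-0.008  0.007 -1.   ] F [-11.9    1.29   5.06] T [-0.07  2.87  0.01] g 0.244
t 18.25 p [0.6307 0.0224 0.0335] yaw -1.03 zaxis [-0.008  0.007 -1.   ] F [-12.05   0.69   4.33] T [-0.02  2.88 -0.01] g 0.244
```

View pics/side6.png

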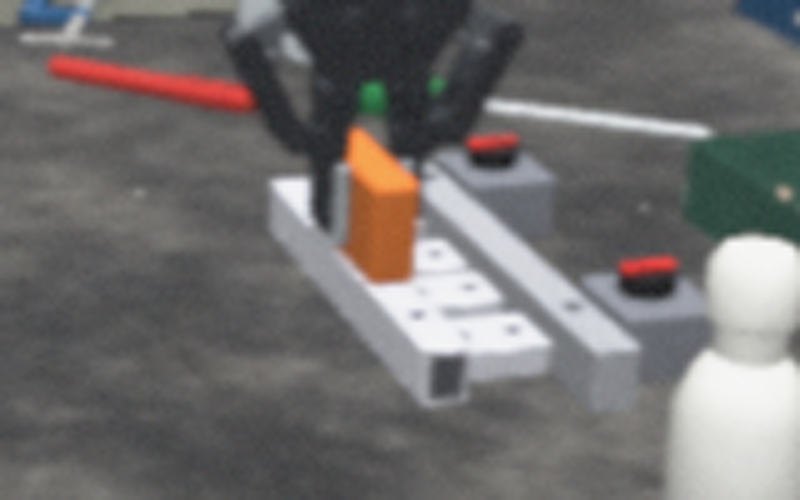

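Held 12 N for over a second. Now I'll ease off and draw straight back.

>>> {"fn": "step_arm", "kwargs": {
  "motion": [
    [0,0,0,0,0,0],
    [0,-2,0,0,0,0],
    [0,-5,0,0,0,0],
    [0,-10,0,-0.2,0,0],
    [0,-15,0,-0.2,0,0],
    [0,-15,0,0,0,0],
    [0,-15,0,0,0,0],
    [0,-15,0,0,0,0],
    [0,-15,0,0,0,0],
    [0,-12,0,0,0,0],
    [0,-6,0,0,0,0],
    [0,0,0,0,0,0],
    [0,0,0,0,0,0]
  ]
}}

```text
clock: 19.88
position: [0.516, 0.0245, 0.0345]
ee_rot: [0.713, 0.701, 0.005, -0.0]
ft_force: [-0.0, -0.7, -3.0]
grip_width: 0.246
```

```bash
python3 - <<'E'
from h import *
st()
cv2.imwrite("pics/top7.png",manip.camera("top"))
im=manip.camera("side"); cv2.imwrite("pics/side7.png",cv2.resize(im[190:290,230:430],None,fx=4,fy=4,interpolation=cv2.INTER_CUBIC))
t=cv2.imread("pics/top7.png"); cv2.imwrite("pics/crop7.png",cv2.resize(t[160:310,240:400],None,fx=4,fy=4,interpolation=cv2.INTER_CUBIC))
E
```

```text
t 19.88 p [0.516  0.0245 0.0345] yaw -1.02 zaxis [ 0.007  0.008 -1.   ] F [-0.02 -0.75 -2.96] T [ 0.02 -0.02  0.03] g 0.246
```

View pics/crop7.png

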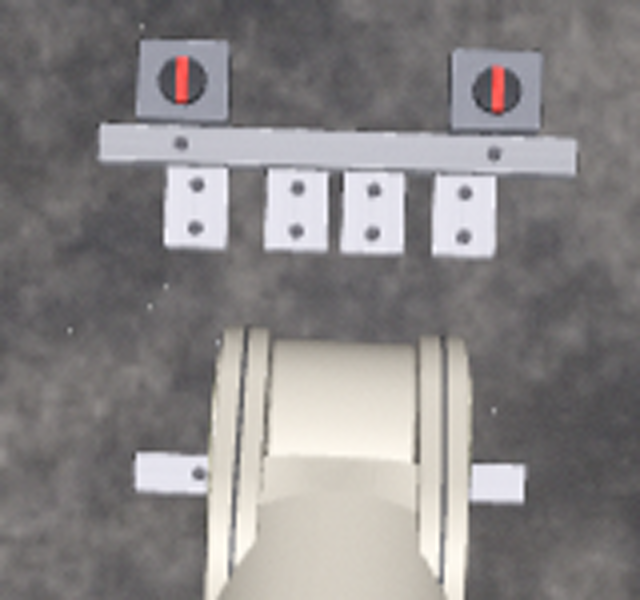

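View pics/side7.png

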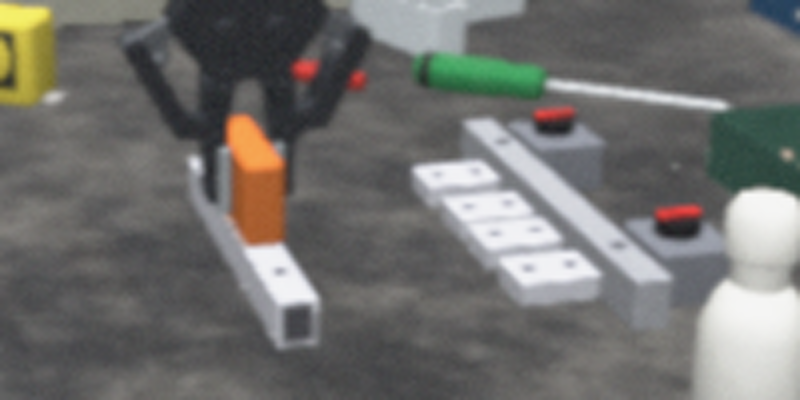

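```bash
python3 - <<'E'
from h import *
im=cv2.imread("pics/top7.png"); g=cv2.cvtColor(im,cv2.COLOR_BGR2GRAY).astype(float)
print("bar back",edgeline(g,range(268,382),186,198,.028,last=False,polar=1))
c=[]
for a,b in((283,295),(308,320),(327,339),(350,362)):
    e=edgeline(g,range(a,b),212,230,.014); 
    pts=[(cc,r) for cc in range(a,b) for r in [0]]
    k=np.tan(np.radians(e[0])); yc=cast("top",[[ (a+b)/2,222]],.014)[0,1]; c.append((yc,e[1]+k*(yc-.02),e[0]))
c=np.array(c); print(np.round(c,4)); k=np.polyfit(c[:,0],c[:,1],1); print("rear line slope",np.degrees(np.arctan(k[0])),"at .02",np.polyval(k,.02),"res mm",(c[:,1]-np.polyval(k,c[:,0]))*1000)
E
```

```text
bar back (np.float64(0.863917634285828), np.float64(0.7023917987264116), np.int64(99))
[[ 9.7100e-02  6.3860e-01  2.1176e+00]
 [ 4.2400e-02  6.3780e-01  1.9057e+00]
 [ 8.0000e-04  6.3660e-01 -1.7760e-01]
 [-4.9500e-02  6.3580e-01  1.4145e+00]]
rear line slope 1.1381139062261656 at .02 0.6371240616683388 res mm [-0.08251408  0.20021882 -0.12527412  0.00756938]
```

Row is straight within 0.2 mm. Its front end works out at 0.681, which matches the bar. Now I'll level the straightedge and set it down.

>>> {"fn": "step_arm", "kwargs": {
  "motion": [
    [0,0,0.5,0.1,-0.3,0],
    [0,0,0.5,0,0,0],
    [0,0,0.3,0,0,0]
  ]
}}

```text
clock: 20.35
position: [0.5164, 0.0243, 0.0328]
ee_rot: [0.713, 0.701, 0.002, 0.001]
ft_force: [-2.0, -0.7, 3.6]
grip_width: 0.248
```

>>> {"fn": "step_arm", "kwargs": {
  "motion": [
    [0,0,0.5,0,0,0]
  ]
}}

```text
clock: 20.48
position: [0.5164, 0.0243, 0.0328]
ee_rot: [0.713, 0.701, 0.002, 0.001]
ft_force: [-5.4, -0.1, 12.0]
grip_width: 0.245
```

```bash
python3 - <<'E'
from h import *
st()
E
```

```text
t 20.48 p [0.5164 0.0243 0.0328] yaw -1.04 zaxis [ 0.004  0.002 -1.   ] F [-5.36 -0.13 11.99] T [-0.01  1.39  0.05] g 0.245
```

It stands on the bench. I'll open partly, let it settle, and rise.

>>> {"fn": "step_arm", "kwargs": {
  "motion": [
    [0,0,0,0,0,0],
    [0,0,0,0,0,0]
  ]
}}

```text
clock: 20.72
position: [0.5165, 0.0243, 0.0329]
ee_rot: [0.713, 0.701, 0.002, 0.001]
ft_force: [0.3, -0.2, -1.5]
grip_width: 0.247
```

>>> {"fn": "step_arm", "kwargs": {
  "motion": [
    [0,0,0,0,0,0],
    [0,0,0,0,0,0],
    [0,0,0,0,0,0],
    [0,0,0,0,0,0]
  ],
  "jaw": 50
}}

```text
clock: 21.22
position: [0.5171, 0.0244, 0.0333]
ee_rot: [0.713, 0.701, 0.003, 0.001]
ft_force: [0.1, -0.0, -0.5]
grip_width: 0.585
```

>>> {"fn": "step_arm", "kwargs": {
  "motion": [
    [0,0,-5,0,0,0],
    [0,0,-15,0,0,0],
    [0,0,-25,0,0,0],
    [0,0,-30,0,0,0],
    [0,0,-30,0,0,0],
    [0,0,-30,0,0,0],
    [0,0,0,0,0,0]
  ]
}}

```text
clock: 22.1
position: [0.5169, 0.0232, 0.1785]
ee_rot: [0.714, 0.7, 0.005, 0.002]
ft_force: [-0.3, -1.2, -0.6]
grip_width: 0.586
```

>>> {"fn": "step_arm", "kwargs": {
  "motion": [
    [0,-20,-40,0,0,0],
    [0,-20,-40,0,0,0],
    [0,0,0,0,0,0],
    [0,0,0,0,0,0]
  ]
}}

```text
clock: 22.6
position: [0.474, 0.0233, 0.2601]
ee_rot: [0.714, 0.7, 0.004, 0.002]
ft_force: [-0.6, 0.1, -0.7]
grip_width: 0.587
```

```bash
python3 - <<'E'
from h import *
st()
t=manip.camera("top"); cv2.imwrite("pics/top8.png",t)
cv2.imwrite("pics/side8.png",manip.camera("side"))
a=cv2.imread("pics/top0.png"); d=cv2.absdiff(a,t).max(2)
for n,(r0,r1,c0,c1) in dict(tape=(295,340,145,190),pen=(200,252,145,200),bottle=(185,225,425,462)).items(): print(n,(d[r0:r1,c0:c1]>40).sum())
cv2.imwrite("pics/wrist8.png",manip.camera("wrist"))
E
```

```text
t 22.6 p [0.474  0.0233 0.2601] yaw -1.16 zaxis [ 0.009  0.003 -1.   ] F [-0.61  0.08 -0.73] T [-0.04 -0.   -0.01] g 0.587
tape 0
pen 0
bottle 0
```

View pics/side8.png

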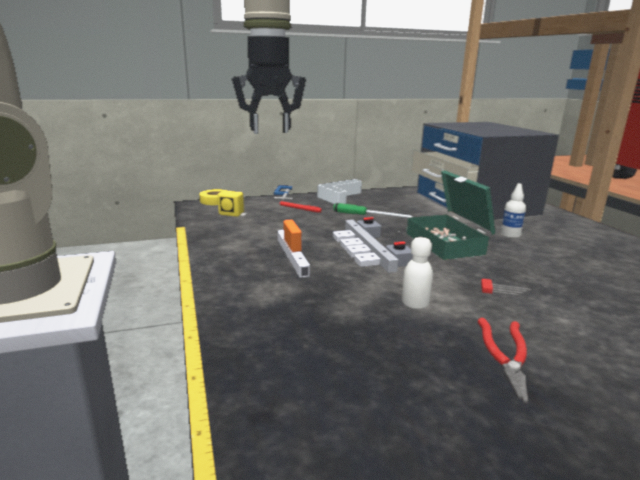

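View pics/wrist8.png

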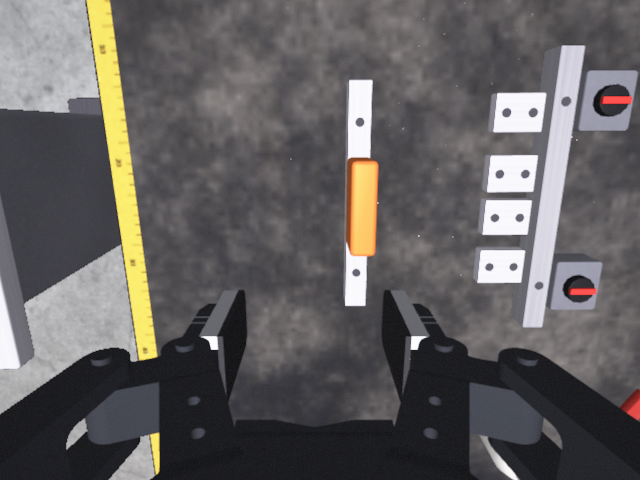

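View pics/top8.png

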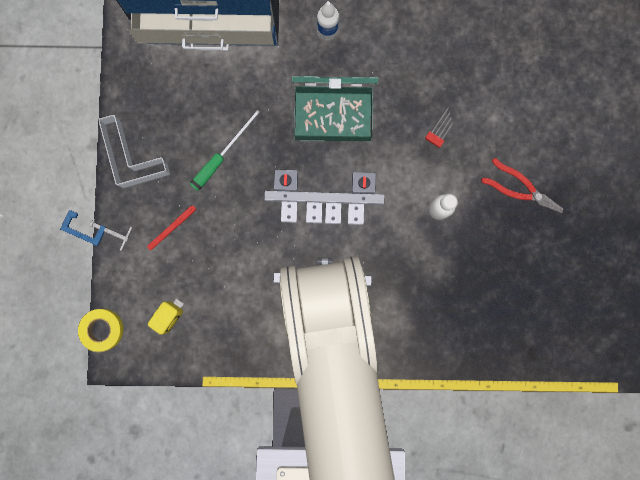

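Final views: the four blanks are against the bar ((289–356, 212) in the top view), the straightedge stands about 11 cm in front of them, the bystanders are unchanged and the arm is clear.

```bash
python3 - <<'E'
from h import *
print(manip.hand_in())
E
```

```text
the job is handed in; nothing more can be done
None
```

I pushed the four blanks together up against the stop bar, drew the straightedge back, stood it on the bench and handed the job in at about 22.8 s.

- **Feeling the bar:** I met it at TCP x ≈ 0.630, and the row's front end works out at x ≈ 0.681. The camera put the bar's front face at about 0.680–0.682.
- **Push force:** I held about 10.4–12.8 N at the wrist for some 3 s, most of it at 11.5–12.8 N. The highest reading was 12.8 N, below the 15 N limit. The bar itself may have felt a little less, because friction took some of the push. I have only one reading per move, so brief peaks between readings are not ruled out.
- **Row:** After drawing back, the row is straight to about 0.2 mm. Its measured slope differs from the bar's by about 0.2–0.3°, which I put down to image noise. The moment about the vertical was near zero during the hold, which suggests an even push across the row.
- **Straightedge:** It stands upright on the robot's side, about 11 cm clear of the row.
- **Bystanders:** The tape measure, marker pen and bottle show no change between the first and last top views.
- **Set-down:** Lowering the straightedge gave a brief 12 N press on the bench.

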